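# Clear the jammed ball feeder and restart it at speed two

### The job

The wooden balls have jammed at the narrow outlet of the feeder: nudge the blocking ball back up the chute and let all three run down into the catch tray, without lifting any of them out. Then turn the selector on the control box two clicks clockwise from off, leave it there, and do not disturb the other things on the bench.

Things in the scene. Friction and masses are not known exactly. Their poses are not given: they have to be found in the camera images.
- feeder: Fixed gravity feeder, 190 mm wide, 450 mm long: grey sloping chute with aluminium rails 28 mm above its floor, then a black catch tray. Origin on the table, level with the outlet gap, 24 mm to the +x side of its middle. Own z up; balls run towards its -y. Chute floor rises 8 degrees towards +y, its surface at z = 34 mm at y = 0; it runs from the lip at y = -50 to y = 235 mm.
- throat (a point): Middle of the gap, on the chute floor, same axes as the feeder: feeder x = -24, y = 0, z = 34 mm. The gap is 72 mm wide, from the straight rail (inner face x = -60 mm along the whole chute) to the stop's inner end (x = 12). Below it a lane of that width with equal rails leads to the tray.
- stop (a point): Inner end of the stop, on the floor: feeder x = 12, y = 0, z = 34 mm. The stop, 28 mm high and 10 mm thick towards the tray, runs from here to x = 53, y = 15 mm, tilted 20 degrees so that a ball lying free on it rolls in and out through the gap. From its outer end a slanted rail leads up the chute, opening at 20 degrees from y to x = 93, y = 125 mm, then straight along y.
- tray (a point): Middle of the catch tray's floor. Tray 200 mm (feeder x) by 158 mm (feeder y) inside, walls 55 mm above the table; its floor falls 4 degrees towards feeder -y and -x, so balls gather in that corner.
- ball_block_center (a point): Centre of the blocking ball: smooth plain beech, 62 mm diameter, 90 g. Starts lowest, on the stop, pinned against the slanted rail and reaching across part of the gap. Pushed up the slope some 45 mm along the slanted rail and held, it lets the others run past; let go after that, it rolls out by itself. Let go while another is still passing, it can jam again.
- ball_held_center (a point): Centre of a second, equal ball, wedged beside the blocking ball against the straight rail, about 22 mm further up the slope.
- ball_behind_center (a point): Centre of the third, equal ball, lying against both of the others on the uphill side.
- selector (a joint): Angle of the feed-speed selector knob, rad: 0 = off (white dot), grows clockwise seen from above, a detent click every 0.524 rad (30 degrees), five clicks to the end stop. White ticks on the box mark the clicks. Turns with about 0.06 Nm and snaps to the nearest click when let go.
- selector_grip (a point): Middle of the selector's grip bar, on the turning axis, 97 mm above the table: black bar 62 mm long, 16 mm thick, its top 16 mm above this point, its round 68 mm skirt 22 mm below it. The bar lies along this point's x axis; a white line marks its +x end. The grey control box under it is 140 x 140 x 65 mm high.
- cardboard_tube: Bystander: cardboard tube standing on end, 60 mm wide, 160 mm high. Origin at the centre of its underside. Leave alone.
- putty_knife: Bystander: putty knife lying flat, 200 mm. Origin at the centre of its underside. Leave alone.
- screwdriver: Bystander: screwdriver lying, 210 mm. Origin at the centre of its underside. Leave alone.
- hammer: Bystander: hammer lying, 270 mm. Origin at the centre of its underside. Leave alone.
- tub: Bystander: clear plastic tub, 110 mm wide, 75 mm high. Origin at the centre of its underside. Leave alone.
- spray_can: Bystander: bare metal spray can, standing, 66 mm wide, 190 mm high. Origin at the centre of its underside. Leave alone.
- offcut: Bystander: wood offcut, 140 x 70 x 35 mm. Origin at the centre of its underside. Leave alone.
Things that resemble listed ones, but are neither listed nor needed, are in the scene too. What is shaped like the part that bears ball_block_center but blue or yellow is not meant.

How it is judged:
On the way, in this order (a step that is already met when the one before it is completed fails the run):
1. all three balls have run through the gap into the catch tray (y of ball_block_center in the frame of feeder between -0.205 and -0.065 m and x of ball_block_center in the frame of feeder between -0.122 and 0.078 m and height (world z) of each of ball_block_center, ball_held_center, ball_behind_center below 0.07 m and y of ball_held_center in the frame of feeder between -0.205 and -0.065 m and x of ball_held_center in the frame of feeder between -0.122 and 0.078 m and y of ball_behind_center in the frame of feeder between -0.205 and -0.065 m and x of ball_behind_center in the frame of feeder between -0.122 and 0.078 m), for 0.2 s.
2. the selector stands at the second click (value of joint selector between 0.9 and 1.2 rad), for 0.2 s.
At the end, for the whole second after the job is handed in: All three balls lie at rest in the catch tray and the selector rests at the second click (0.90 to 1.20 rad) (all of step 1 and all of step 2 and velocity of joint selector below 0.05 rad/s and linear speed of each of ball_block, ball_held, ball_behind below 0.05 m/s); the robot touches nothing.
It fails at once if a ball is lifted out of the chute or tray (its centre over 160 mm above the table) (height (world z) of any of ball_block_center, ball_held_center, ball_behind_center above 0.16 m).
It fails at once if a bystander is moved by more than 30 mm (distance of any of cardboard_tube, putty_knife, screwdriver, hammer, tub, spray_can, offcut from where it was at the start of the episode above 0.03 m).
It also fails if it takes over 46 s, if anything falls off the work surface, if the arm or the gripper's body presses on something with over 40 N, if the wrist force passes 120 N, or if a joint passes its speed limit or range.

### The arm

A 6-joint arm with a two-finger parallel gripper is mounted at the origin on the work surface. World frame = base frame: x ahead of the robot, y to its left, z up, the work surface at z = 0. Lengths are in m, angles in rad, forces in N, time in s.
With the tool pointing down it reaches from about 0.275 to 0.825 m from the base axis. Payload 4.9 kg.
Tool frame: the origin (TCP) lies midway between the tips of the shut fingers; the grasp point (between the pads) lies 19 mm behind it (grip_point_offset is the distance from the TCP to the grasp point, in m); z points along the fingers, y is the line along which they close (so a half turn about z gives the same grasp; the last joint's range is limited). The gripper opens to 85 mm and grips with 20 to 120 N. Pads are 22 mm wide; open, the fingers measure 114 mm over their backs; the gripper's body (76 mm by 85 mm) begins 54 mm behind the grasp point. The pads swing forward as they close: fully open they stand 13 mm farther back than shut.
Start: joints at [-1.421, 0.326, -0.193, 1.052, 0, 1.437], TCP at [0.154, -0.528, 0.197] pointing down, gripper open.
Joint ranges: [-2.65, 2.65], [-0.97, 1.79], [-1.3, 1.35], [-1.93, 2.1], [-1.47, 1.37], [-3.14, 3.14]. Speed limits (rad/s): [2.57, 2.57, 3.14, 3.14, 3.14, 3.14].

### API

Orientations are given as a rotation vector (axis times angle).
In Python, from cell import * gives the robot as it stands. Calls block until the motion is done:
- movep(position, orientation): joint-space move of the TCP to a pose.
- move_l(position, velocity=0.15, rot=None, until_force=None): straight line of the TCP; rot=None keeps the orientation; velocity is the mean speed in m/s. With until_force (N) it stops when the force on the tool has changed by that much, and returns True; else False.
- set_joints(angles): joint-space move.
- let_go() and grab(newtons=None): open the fingers fully, or close them until they stop; newtons is the grip in N (None keeps the last).
- sleep(seconds).
- ik(position, orientation): joint angles nearest the present ones, or None.
- get_state(): the state.
- grab_frame(name): name is "side" or "top"; returns a dict with "img" (384x512x3 uint8, red, green, blue), "fx", "fy", "cx", "cy" (pixels), "k1" (the pictures are not rectified: a ray, as slopes to the right and down, at radius r is drawn at 1 + k1 r^2 times it, then the intrinsics apply), "cam_to_world" (4x4, takes a point from camera to world coordinates). Camera axes: x right, y down, z forward; pixel columns grow to the right and rows downward; lengths in m; the calibration is good to about 2 mm. A picture is of the moment at which its call begins. There is no depth.
A pose or a line that the arm cannot do raises MotionError and nothing moves.
- sign_off(): hands the job in; it is judged then, once.
Trained networks look in the newest picture that a camera, given by its name, has taken for a name from the list of things; names that differ only in an ending like _2 or _b are one class to them, and where a whole thing is asked for, a point or a joint stands for the part that bears it (a point fixed in the world has none). Each returns a list of dicts, best first, with "score" (0 to 1); they miss things now and then, are a little off and sometimes report something else, mostly with a low value. They report only what shows in the picture. A call takes as long as a camera call. They do not tell look-alikes from the thing itself.
- spot_in(camera, name): "centre" ([column, row] in pixels, amid what is visible of it).
- silhouettes(camera, name): "mask" (384x512 bool, what is visible of it) and "centre" ([column, row] in pixels, amid what is visible of it).
- tip_of(camera, name): "centre" ([column, row] in pixels: a listed point, or the origin of a listed thing).
The state is a dict: "clock": time; "q": joint angles; "joint_velocities": joint speeds; "tau": joint torques, N m; "position": TCP position; "eef_rot": TCP orientation; "contact_force": force on the tool from outside, world axes, zero at the start; "wrist_torque": the same for the moment, N m; "finger_gap": opening from 0.0 (shut) to 1.0 (fully open); "grasp_force": force on a finger pad.
Only numpy, scipy, OpenCV 4.12 (cv2) and the standard library are available. Lean on these libraries where they do the work, as an engineer would, in place of code of your own. Each camera call takes 0.05 s, during which the arm holds its last target. There are 200 camera calls.

## Working session

There is one attempt and no reset: what is moved stays moved. The work goes in short steps, each a Python script; the robot and the scene stay as the last script left them, time stands still between calls to the robot, and variables do not carry over. Pictures are saved under pics/ and viewed, at most 10 in all, crops included, and the job is handed in when it is done.

```bash
mkdir -p pics; ls; python3 - <<'E'
from cell import *
import cv2,numpy as np
for n in ["side","top"]:
    f=grab_frame(n); cv2.imwrite(f"pics/{n}0.png",cv2.resize(f["img"][:,:,::-1],(800,600)))
    print(n,f["fx"],f["fy"],f["cx"],f["cy"],f["k1"],np.round(f["cam_to_world"],3).tolist())
    for t in ["feeder","throat","stop","tray","ball_block_center","ball_held_center","ball_behind_center","selector_grip"]:
        print(t,[(np.round(d["centre"]).tolist(),round(d["score"],2)) for d in tip_of(n,t)][:5])
E
```

```text
pics
side 423.2898104075204 423.2898104075204 254.14839988032978 206.35723836317973 0.023036560524631617 [[-0.812, -0.37, 0.452, -0.084], [-0.584, 0.544, -0.603, 0.904], [-0.023, -0.753, -0.658, 1.04], [0.0, 0.0, 0.0, 1.0]]
feeder [([289.0, 191.0], 0.97)]
throat [([295.0, 188.0], 0.84), ([208.0, 265.0], 0.73), ([214.0, 358.0], 0.64)]
stop [([288.0, 186.0], 0.89)]
tray [([308.0, 173.0], 0.63)]
ball_block_center [([313.0, 218.0], 0.71), ([279.0, 180.0], 0.69), ([263.0, 159.0], 0.59), ([213.0, 357.0], 0.59)]
ball_held_center [([290.0, 185.0], 0.47), ([358.0, 169.0], 0.24)]
ball_behind_center [([306.0, 173.0], 0.67), ([272.0, 190.0], 0.58)]
selector_grip [([206.0, 265.0], 0.61)]
top 418.36052957157506 418.36052957157506 253.41841060846957 189.80635555527206 -0.029457724958748176 [[0.03, -0.996, 0.086, 0.441], [-1.0, -0.029, 0.006, 0.036], [-0.004, -0.087, -0.996, 1.523], [0.0, 0.0, 0.0, 1.0]]
feeder [([315.0, 192.0], 0.77), ([159.0, 147.0], 0.72)]
throat [([319.0, 196.0], 0.82)]
stop []
tray [([353.0, 194.0], 0.87)]
ball_block_center [([288.0, 237.0], 0.8), ([310.0, 180.0], 0.62)]
ball_held_center [([304.0, 202.0], 0.73)]
ball_behind_center [([296.0, 189.0], 0.72)]
selector_grip [([171.0, 193.0], 0.81)]
```

View pics/top0.png

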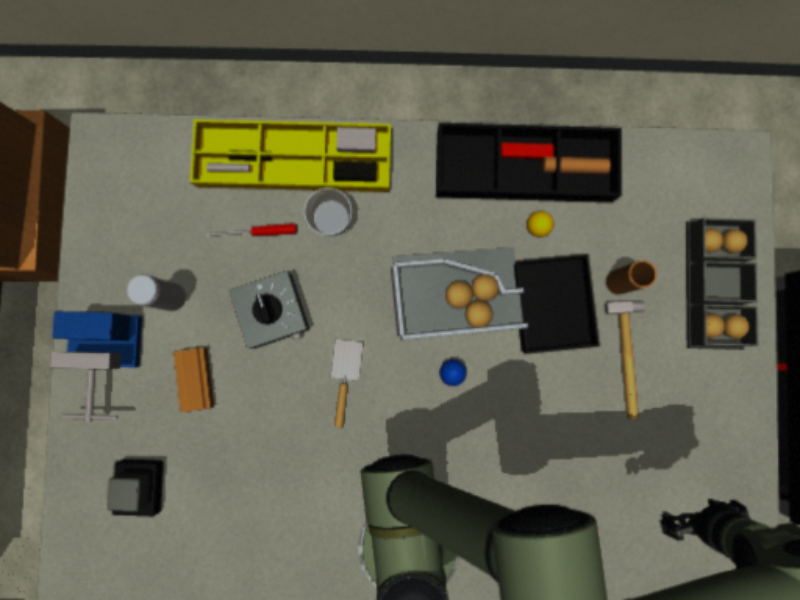

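View pics/side0.png

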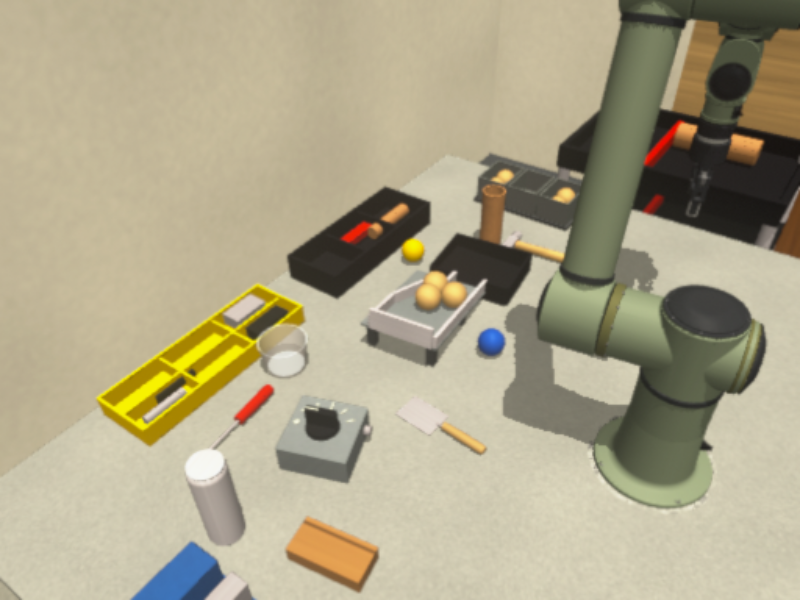

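The top view shows the blocking ball at about (485,287) in the 800 px picture, with the held ball at (479,314) and the one behind at (459,294). The tray is on the right, so feeder +y points left, and the selector is at (266,308). Next I'll triangulate and fit the feeder pose.

```bash
cat > h.py <<'E'
from cell import *
import cv2,numpy as np
from scipy.optimize import least_squares
def K(f): return np.array([[f["fx"],0,f["cx"]],[0,f["fy"],f["cy"]],[0,0,1]]),np.array([f["k1"],0,0,0.])
def proj(f,P):
    k,d=K(f); T=np.linalg.inv(f["cam_to_world"])
    return cv2.projectPoints(np.atleast_2d(np.asarray(P,float)),cv2.Rodrigues(T[:3,:3])[0],T[:3,3],k,d)[0][:,0]
def ray(f,uv):
    k,d=K(f); n=cv2.undistortPoints(np.array([[uv]],float),k,d)[0,0]
    T=np.asarray(f["cam_to_world"]); return T[:3,3],T[:3,:3]@np.array([*n,1])
def at_z(f,uv,z):
    o,v=ray(f,uv); return o+v*(z-o[2])/v[2]
def tri(f1,a,f2,b):
    r=least_squares(lambda p:np.r_[proj(f1,p)[0]-a,proj(f2,p)[0]-b],at_z(f1,a,.07)); return r.x,np.sqrt(r.cost)
E
python3 - <<'E'
from h import *
t=grab_frame("top"); s=grab_frame("side")
def masks(c,n): return [(np.round(d["centre"],1).tolist(),round(d["score"],2),int(d["mask"].sum()),cv2.minEnclosingCircle(np.argwhere(d["mask"])[:,::-1].astype(np.float32))[0]) for d in silhouettes(c,n)]
for n in ["ball_block_center","selector_grip"]:
    for c in ["top","side"]:
        print(n,c)
        for m in masks(c,n): print("  ",m, np.round(at_z(t if c=="top" else s,m[0],.071 if "ball" in n else .1),3))
im=t["img"][140:240,240:390,::-1]
cv2.imwrite("pics/crop.png",cv2.resize(im,None,fx=5.3,fy=5.3,interpolation=cv2.INTER_CUBIC))
a=s["img"][225:305,165:250,::-1];b=t["img"][165:230,135:205,::-1]
cv2.imwrite("pics/sel.png",np.hstack([cv2.resize(a,(400,400),interpolation=cv2.INTER_CUBIC),cv2.resize(b,(400,400),interpolation=cv2.INTER_CUBIC)]))
E
```

```text
ball_block_center top
   ([309.9, 183.7], 0.74, 190, (310.40985107421875, 182.9262237548828)) [ 0.594 -0.151  0.071]
   ([289.1, 236.8], 0.67, 240, (289.76666259765625, 237.76666259765625)) [ 0.408 -0.083  0.071]
   ([346.8, 145.2], 0.66, 218, (345.8385925292969, 142.91732788085938)) [ 0.734 -0.279  0.071]
   ([400.1, 177.6], 0.26, 529, (403.5, 178.0)) [ 0.625 -0.467  0.071]
ball_block_center side
   ([310.5, 220.8], 0.83, 209, (314.3108215332031, 218.1216278076172)) [ 0.384 -0.031  0.071]
   ([279.8, 177.4], 0.68, 85, (279.0, 179.5)) [ 0.599 -0.174  0.071]
   ([263.2, 161.3], 0.5, 170, (264.20001220703125, 160.1999969482422)) [ 0.711 -0.225  0.071]
selector_grip top
   ([171.4, 193.3], 0.85, 256, (170.5, 197.0)) [0.545 0.325 0.1  ]
selector_grip side
   ([206.0, 273.1], 0.8, 412, (205.31080627441406, 269.3108215332031)) [0.506 0.356 0.1  ]
```

View pics/crop.png

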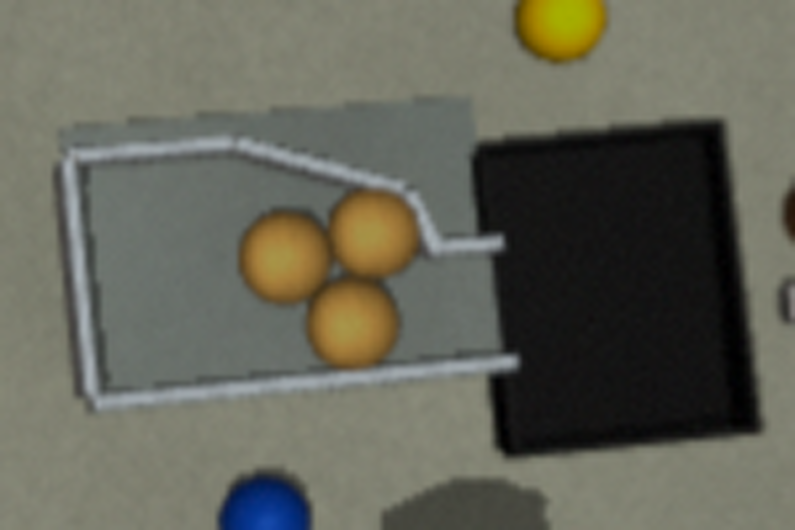

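View pics/sel.png

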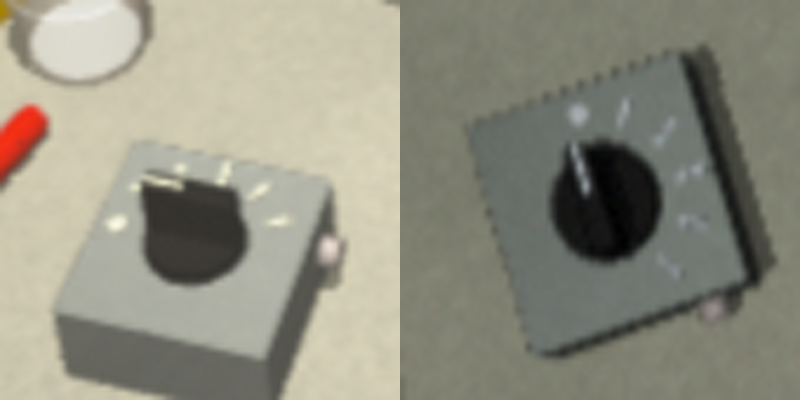

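The crop shows the block, held and behind balls at crop (373,234), (352,325) and (286,258). The stop's inner end is at (428,252), the slanted rail's bend at (238,152), and the tray corners are clear. The selector bar points at the dot, so it is off. Now I'll fit the feeder and knob poses.

```bash
cat >> h.py <<'E'
def F2W(p,P):
    P=np.atleast_2d(np.asarray(P,float)); c,s=np.cos(p[2]),np.sin(p[2])
    return np.c_[p[0]+c*P[:,0]-s*P[:,1],p[1]+s*P[:,0]+c*P[:,1],P[:,2]]
E
python3 - <<'E'
from h import *
t=grab_frame("top"); s=grab_frame("side")
w=4;t8=np.tan(np.radians(8))
M=np.array([[29,39.7,70.9],[-29,61.7,74],[19,101,79.5],[93,125,79.6],[12,0,62],
 [-127,-219,55],[-127,-51,55],[83,-51,55],[83,-219,55]])/1e3
C=np.array([[373,234],[352,325],[286,258],[238,152],[428,247],[760,431],[505,455],[475,143],[723,122]])/5.3+[240-.4,140-.4]
r=least_squares(lambda p:(proj(t,F2W(p,M))-C).ravel(),[.57,-.19,.1],loss="soft_l1")
p=r.x; print("feeder",p); print(np.round(proj(t,F2W(p,M))-C,2).tolist())
np.save("feeder.npy",p)
print("throat world",F2W(p,[-.024,0,.034]),"side proj vs tip",proj(s,F2W(p,[[-.024,0,.034],[.012,0,.034],[0,0,0]])),"(295,188)(288,186)(289,191)")
print("balls side",proj(s,F2W(p,M[:3])))
# straight rail check
for z,ab in((.079,[(100,392),(515,355)]),):
    a,b=[at_z(t,np.array(q)/5.3+[239.6,139.6],zz) for q,zz in zip(ab,(.09,.055))]; print("rail yaw",np.arctan2(-(a-b)[0],(a-b)[1]))
# selector: crop scale 400/70,400/65 offset 135,165; box corners at z=65, side crop 400/85,400/80 off 165,225
ct=[np.array(q)*[70/400,65/400]+[134.6,164.6] for q in [(468,125),(685,50),(757,280),(540,355)]]
ct=[np.array([q[0]-400*70/400,q[1]]) for q in ct]
B=np.array([at_z(t,q,.065) for q in ct]); print("box centre",B.mean(0), np.round(np.linalg.norm(B-np.roll(B,1,0),axis=1),3))
cs=[np.array(q)*[85/400,80/400]+[164.6,224.6] for q in [(57,312),(135,140),(330,180),(268,358)]]
S=np.array([at_z(s,q,.065) for q in cs]); print("side box centre",S.mean(0), np.round(np.linalg.norm(S-np.roll(S,1,0),axis=1),3))
E1=B[0]-B[1]; print("box edge yaw",np.degrees(np.arctan2(*(B[1]-B[0])[1::-1])))
print("skirt ctr top", at_z(t,np.array([(607-400)*70/400+134.6,200*65/400+164.6]),.078))
a,b=[at_z(t,np.array([(u-400)*70/400+134.6,v*65/400+164.6]),.113) for u,v in((573,147),(588,192))]; print("line",a,b,"yaw",np.degrees(np.arctan2((a-b)[1],(a-b)[0])))
print("grip tri",tri(t,np.array([171,193]),s,np.array([206,265])))
E
```

```text
feeder [ 0.57049837 -0.1899651   0.12570654]
[[-1.36, -0.05], [-1.79, -0.15], [-1.9, -0.28], [-1.91, -0.7], [-0.29, 1.47], [3.05, 0.24], [3.68, 0.38], [2.63, 0.02], [2.77, -0.5]]
throat world [[ 0.54668775 -0.19297412  0.034     ]] side proj vs tip [[293.86886271 187.34263277]
 [285.2775511  184.68877528]
 [287.85832463 192.46703724]] (295,188)(288,186)(289,191)
balls side [[276.82485338 181.50748425]
 [288.49588997 188.5691407 ]
 [271.83133493 189.69407403]]
rail yaw 0.12166503604326685
box centre [0.53264571 0.3298947  0.065     ] [0.139 0.14  0.139 0.139]
side box centre [0.52614997 0.33485669 0.065     ] [0.136 0.137 0.136 0.136]
box edge yaw -70.40274901282929
skirt ctr top [0.53287267 0.33058589 0.078     ]
line [0.55930482 0.34505529 0.113     ] [0.53472621 0.33494853 0.113     ] yaw 22.352548868649297
grip tri (array([0.54106942, 0.32521449, 0.08441874]), np.float64(1.8560262379507162))
```

```bash
cat >> h.py <<'E'
from scipy.spatial.transform import Rotation as Ro
def down(deg):
    c,s=np.cos(np.radians(deg)),np.sin(np.radians(deg))
    return Ro.from_matrix(np.array([[c,s,0],[s,-c,0],[0,0,-1.]])).as_rotvec()
E
python3 - <<'E'
from h import *
t=grab_frame("top"); s=grab_frame("side")
M=np.array([[29,39.7,70.9],[-29,61.7,74],[19,101,79.5],[93,125,79.6],[12,0,62],
 [-127,-84,55],[-127,84,55],[83,84,55],[83,-84,55]])/1e3
C=np.array([[373,234],[352,325],[286,258],[238,152],[428,247],[760,431],[505,455],[475,143],[723,122]])/5.3+[239.6,139.6]
def res(v):
    m=M.copy(); m[5:,1]+=v[3]; return (proj(t,F2W(v[:3],m))-C).ravel()
r=least_squares(res,[.57,-.19,.1,-.14],loss="soft_l1"); p=r.x[:3]; np.save("feeder.npy",p)
print("feeder",r.x,np.round(r.fun.reshape(-1,2),1).tolist())
print("side",proj(s,F2W(p,[[-.024,0,.034],[.012,0,.034],[0,0,0]])),proj(s,F2W(p,M[:3])))
print("start yaw",Ro.from_rotvec(get_state()["eef_rot"]).as_matrix()[:,0])
yaw=np.degrees(p[2])+70
for y in (yaw,yaw-180): 
    for P in ([.012,-.0073,.2],[.012,-.0073,.069],[.033,.049,.077]): print("push",y,np.round(ik(F2W(p,P)[0],down(y)),2) if ik(F2W(p,P)[0],down(y)) is not None else None)
for y in (20.5,-39.5,200.5,140.5):
    q=ik([.531,.332,.08],down(y)); print("knob",y,None if q is None else np.round(q,2))
print(get_state()["clock"])
E
```

```text
feeder [ 0.57131886 -0.19526758  0.12863219 -0.11899159] [[0.1, -0.2], [-0.2, -0.3], [-0.4, -0.4], [-0.4, -0.8], [1.2, 1.3], [0.1, 0.3], [0.8, 0.6], [-0.4, 0.2], [-0.3, -0.4]]
side [[294.42720292 186.53648758]
 [285.8385257  183.91037904]
 [288.41142354 191.67532553]] [[277.44238745 180.73046989]
 [289.13829509 187.73608963]
 [272.52804415 188.88305174]]
start yaw [9.59989292e-01 2.80036710e-01 2.41710491e-05]
push 77.37008154111535 [-0.45  0.45  0.    1.12  0.    1.34]
push 77.37008154111535 [-0.45  0.56 -0.18  0.84  0.    1.34]
push 77.37008154111535 [-0.35  0.54 -0.18  0.85  0.    1.44]
push -102.62991845888465 [-0.45  0.45  0.    1.12  0.   -1.8 ]
push -102.62991845888465 [-0.45  0.56 -0.18  0.84  0.   -1.8 ]
push -102.62991845888465 [-0.35  0.54 -0.18  0.85  0.   -1.7 ]
knob 20.5 [ 0.44  0.56 -0.14  0.87  0.   -3.06]
knob -39.5 [ 0.44  0.56 -0.14  0.87  0.   -2.01]
knob 200.5 [ 0.44  0.56 -0.14  0.87  0.    0.08]
knob 140.5 [ 0.44  0.56 -0.14  0.87  0.    1.13]
1.4
```

```bash
python3 - <<'E'
from h import *
p=np.load("feeder.npy"); y=np.degrees(p[2])+70; R=down(y)
W=lambda *P:F2W(p,P)[0]
grab(20)
movep(W(.012,-.0073,.16),R)
print("descend hit",move_l(W(.012,-.0073,.069),.12,until_force=8), get_state()["position"],W(.012,-.0073,.069))
d=.058
print("push hit",move_l(W(.012+.342*d,-.0073+.94*d,.069+.131*d),.06,until_force=15))
st=get_state(); print(st["position"],st["contact_force"],st["clock"])
sleep(1.0)
t=grab_frame("top"); s=grab_frame("side")
a=t["img"][140:240,240:390,::-1]; b=s["img"][120:230,230:380,::-1]
cv2.imwrite("pics/push.png",np.hstack([cv2.resize(a,(400,267),interpolation=cv2.INTER_CUBIC),cv2.resize(b,(400,267),interpolation=cv2.INTER_CUBIC)]))
E
```

```text
descend hit False [ 0.58470556 -0.20138761  0.06973289] [ 0.58415615 -0.20096793  0.069     ]
push hit False
[ 0.59675462 -0.14465833  0.07650933] [-0.45536446 -0.37254384  0.06218383] 6.1583
```

View pics/push.png

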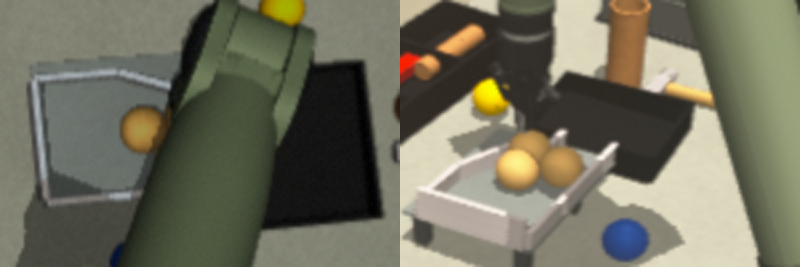

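The picture shows three balls still in the chute at about their old places, at crop (530,147), (562,167) and (517,168). The fingertip is next to the far one, so I'll check the actual geometry.

```bash
python3 - <<'E'
from h import *
p=np.load("feeder.npy")
st=get_state(); print(st["position"],st["finger_gap"],st["contact_force"],st["clock"])
t=grab_frame("top"); s=grab_frame("side")
Ri=Ro.from_rotvec([0,0,-p[2]])
for c,f in(("top",t),("side",s)):
    for n in ("ball_block_center","ball_held_center","ball_behind_center"):
        for d in tip_of(c,n): print(c,n,np.round(d["centre"],1),round(d["score"],2),"feeder", np.round(Ri.apply(at_z(f,d["centre"],.074)-[p[0],p[1],0])*1e3))
print("tcp px",proj(s,st["position"]),proj(t,st["position"]))
print("tcp feeder",Ri.apply(st["position"]-np.r_[p[:2],0]))
b=s["img"][140:215,240:340,::-1].copy()
b=cv2.resize(b,(800,600),interpolation=cv2.INTER_CUBIC)
q=(proj(s,st["position"])[0]-[240,140])*8; cv2.circle(b,tuple(int(v) for v in q),4,(0,0,255),-1)
cv2.imwrite("pics/close.png",b)
E
```

```text
[ 0.59681708 -0.14435357  0.07660337] 0.00241526173005608 [ 0.60800877  0.34674301 -0.15903875] 7.2583
top ball_block_center [345.2 140.5] 0.71 feeder [ 168. -100.   74.]
top ball_block_center [289.6 235.5] 0.35 feeder [-143.  130.   74.]
top ball_behind_center [296.8 190.3] 0.51 feeder [10. 89. 74.]
top ball_behind_center [217.5 242.2] 0.22 feeder [-141.  380.   74.]
side ball_block_center [262.1 160.5] 0.7 feeder [139. -47.  74.]
side ball_block_center [313.  221.4] 0.63 feeder [-175.  189.   74.]
side ball_block_center [278.2 180. ] 0.52 feeder [27. 38. 74.]
side ball_held_center [289.  188.5] 0.49 feeder [-30.  66.  74.]
side ball_behind_center [203.6 264.9] 0.38 feeder [ 44. 514.  74.]
tcp px [[275.89211291 180.41293527]] [[308.09978324 182.79006875]]
tcp feeder [0.03181869 0.04722252 0.07660337]
```

View pics/close.png

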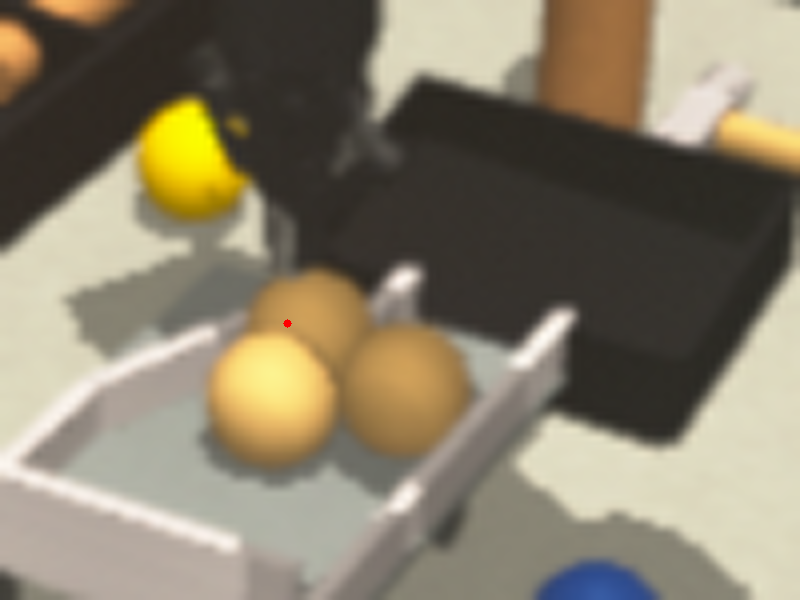

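The finger seems to stand behind the blocking ball, yet the TCP projects onto the ball itself. I'll raise it straight up and compare the finger's image with the projected tool axis.

```bash
python3 - <<'E'
from h import *
st=get_state(); P=np.array(st["position"])
move_l(P+[0,0,.06],.12)
st=get_state(); P=np.array(st["position"]); print(P,Ro.from_rotvec(st["eef_rot"]).as_matrix().round(3).tolist(),st["q"],st["clock"])
s=grab_frame("side"); t=grab_frame("top")
def mk(f,c0,r0,n,w,h):
    b=cv2.resize(f["img"][r0:r0+h,c0:c0+w,::-1],None,fx=n,fy=n,interpolation=cv2.INTER_CUBIC)
    for dz in (0,.05,.1,.15):
        q=(proj(f,P+[0,0,dz])[0]-[c0,r0]+.5)*n; cv2.circle(b,tuple(int(v) for v in q),3,(0,0,255),-1)
    return b
cv2.imwrite("pics/up.png",np.hstack([mk(s,240,115,6,75,100),mk(t,270,150,6,58,100)]))
E
```

```text
[ 0.5965356  -0.14424692  0.13621226] [[0.219, 0.976, -0.0], [0.976, -0.219, 0.0], [0.0, -0.0, -1.0]] [-3.57458962e-01  4.86935685e-01 -1.07178914e-01  9.77107483e-01
 -1.22120990e-05  1.43376850e+00] 8.3083
```

View pics/up.png

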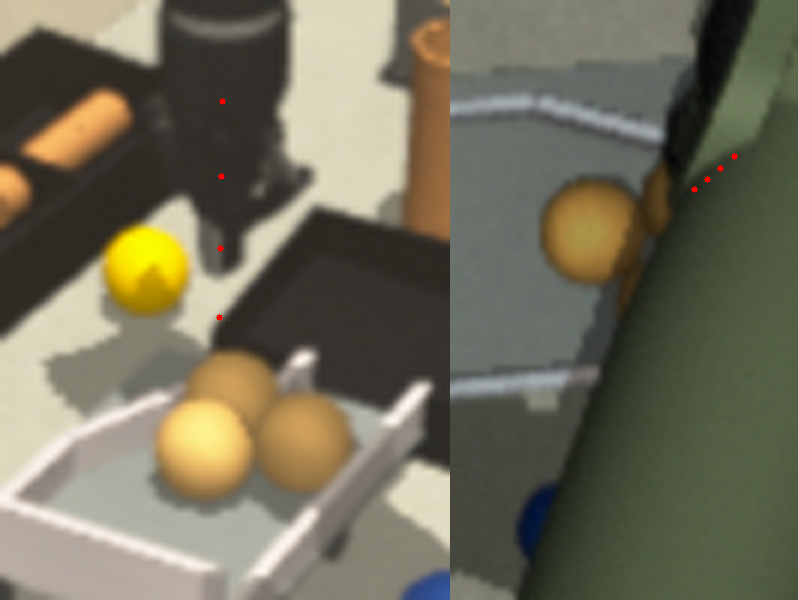

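The side view shows the fingertip ending at about (222,272), while the TCP projects to (220,318), roughly 35 mm lower. A touch on the lane floor will tell which is right.

```bash
python3 - <<'E'
from h import *
p=np.load("feeder.npy"); R=down(np.degrees(p[2])+70); W=lambda *P:F2W(p,P)[0]
s=grab_frame("side")
for z in (.197,.21,.23,.25): print(z,proj(s,[.154,-.528,z]),"seen ~ (443,136)")
move_l(W(-.024,-.008,.12),.2)
print(move_l(W(-.024,-.008,.075),.12,until_force=5),get_state()["position"][2])
print(move_l(W(-.024,-.008,.0),.04,until_force=4))
st=get_state(); print(st["position"],W(-.024,-.008,0),st["contact_force"],st["finger_gap"],st["clock"])
s=grab_frame("side"); P=np.array(st["position"])
b=cv2.resize(s["img"][130:205,250:350,::-1],None,fx=6,fy=6,interpolation=cv2.INTER_CUBIC)
for dz in (0,.035): cv2.circle(b,tuple(int(v) for v in (proj(s,P+[0,0,dz])[0]-[250,130]+.5)*6),3,(0,0,255),-1)
cv2.imwrite("pics/touch.png",b)
E
```

```text
0.197 [[438.63862691 141.70389519]] seen ~ (443,136)
0.21 [[439.61463092 138.58682745]] seen ~ (443,136)
0.23 [[441.13922622 133.72051489]] seen ~ (443,136)
0.25 [[442.69248125 128.76621517]] seen ~ (443,136)
False 0.07517322529303211
False
[ 5.48741788e-01 -2.06366577e-01  2.41953986e-04] [ 0.54854336 -0.20628015  0.        ] [-0.22466042  0.27494753  0.26503223] 0.0018775230572780851 11.5583
```

View pics/touch.png

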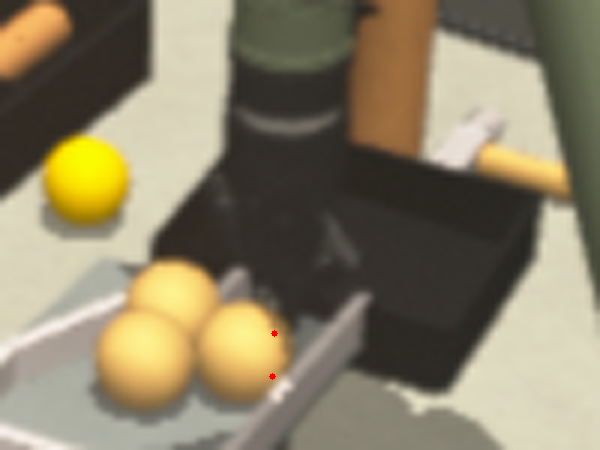

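```bash
python3 - <<'E'
from h import *
p=np.load("feeder.npy"); R=down(np.degrees(p[2])+70); W=lambda *P:F2W(p,P)[0]
f0=np.array(get_state()["contact_force"])
hit=move_l(W(-.024,-.008,-.03),.03,until_force=3)
st=get_state(); print(hit,st["position"],np.array(st["contact_force"])-f0,st["clock"])
E
```

```text
True [ 0.54876019 -0.20635411 -0.00119891] [0.60248389 0.69052305 2.99635175] 11.9083
```

Floor contact came at a reported z of -1 mm where the floor is at about 34 mm. The tool therefore really stands about 35 mm higher than reported, which matches the image. I'll correct for that and push.

```bash
python3 - <<'E'
from h import *
p=np.load("feeder.npy"); R=down(np.degrees(p[2])+70); W=lambda *P:F2W(p,P)[0]
dz=.0355
move_l(W(-.024,-.008,.075-dz),.12)
move_l(W(.012,-.0073,.075-dz),.12)
print("down",move_l(W(.012,-.0073,.069-dz),.05,until_force=4),get_state()["position"][2])
d=.058
f0=np.array(get_state()["contact_force"])
print("push",move_l(W(.012+.342*d,-.0073+.94*d,.069-dz+.131*d),.06,until_force=12))
st=get_state(); print(st["position"],np.array(st["contact_force"])-f0,st["clock"])
sleep(.8)
s=grab_frame("side"); t=grab_frame("top")
Ri=Ro.from_rotvec([0,0,-p[2]])
for n in ("ball_block_center","ball_behind_center"):
  for d in silhouettes("side",n):
    c=cv2.minEnclosingCircle(np.argwhere(d["mask"])[:,::-1].astype(np.float32))[0]
    print(n,np.round(c,1),round(d["score"],2),"feeder", np.round(Ri.apply(at_z(s,c,.07)-[p[0],p[1],0])*1e3))
cv2.imwrite("pics/push2.png",cv2.resize(s["img"][130:230,230:350,::-1],None,fx=5,fy=5,interpolation=cv2.INTER_CUBIC))
E
```

```text
down False 0.03278236237492273
push False
[ 0.59670888 -0.14454882  0.04096162] [-0.26361238  0.14876388 -1.15989382] 14.2417
ball_block_center [268.6 185.7] 0.79 feeder [45. 80. 70.]
ball_block_center [314.8 218.5] 0.72 feeder [-173.  168.   70.]
ball_block_center [205.5 269.5] 0.36 feeder [ 32. 524.  70.]
ball_behind_center [288.  190.5] 0.74 feeder [-30.  74.  70.]
ball_behind_center [211.9 354.3] 0.67 feeder [-134.  747.   70.]
ball_behind_center [311.7 161.3] 0.59 feeder [ -36. -134.   70.]
```

View pics/push2.png

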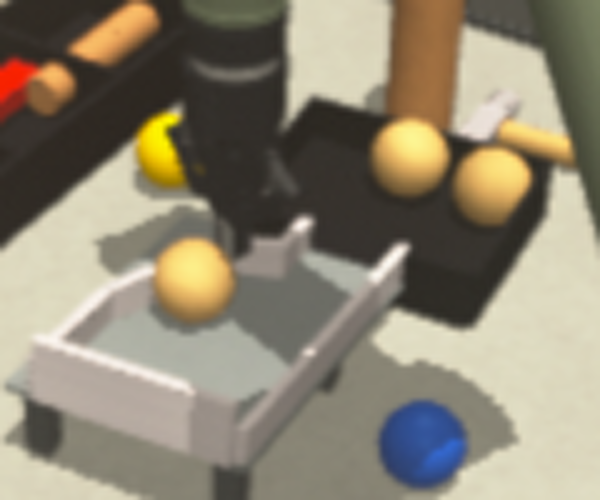

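Two balls are in the tray at (410,158) and (492,187), and the block is held up the chute at (193,280), clear of the gap. I'll release it and move to the selector.

```bash
python3 - <<'E'
from h import *
p=np.load("feeder.npy"); Ri=Ro.from_rotvec([0,0,-p[2]])
P=np.array(get_state()["position"])
move_l(P+[0,0,.09],.2)
K=np.array([.531,.332]); R=down(200.5)
let_go()
movep([*K,.10],R)
st=get_state(); print(st["position"],st["q"][5],st["clock"])
s=grab_frame("side"); t=grab_frame("top")
for c,f in(("side",s),("top",t)):
  for n in ("ball_block_center","ball_held_center","ball_behind_center"):
    for d in silhouettes(c,n):
      m=cv2.minEnclosingCircle(np.argwhere(d["mask"])[:,::-1].astype(np.float32))[0]
      x=Ri.apply(at_z(f,m,.04)-[p[0],p[1],0])*1e3
      if abs(x[0])<150 and -250<x[1]<250: print(c,n,round(d["score"],2),np.round(x))
q=lambda f,n,c0,r0,w,h:cv2.resize(f["img"][r0:r0+h,c0:c0+w,::-1],(400,400),interpolation=cv2.INTER_CUBIC)
cv2.imwrite("pics/hover.png",np.hstack([q(s,0,160,210,90,90),q(s,0,240,120,110,110)]))
E
```

```text
[0.53160019 0.33126465 0.10009656] 0.08348620132063375 18.3833
side ball_block_center 0.73 [ -94. -111.   40.]
side ball_block_center 0.53 [-15.  43.  40.]
side ball_held_center 0.41 [ -93. -178.   40.]
side ball_behind_center 0.58 [ -32. -173.   40.]
top ball_block_center 0.68 [ -90. -109.   40.]
top ball_held_center 0.58 [ -91. -170.   40.]
top ball_held_center 0.57 [-4. 15. 40.]
top ball_behind_center 0.7 [ -29. -171.   40.]
```

All three balls are in the tray, at feeder (-92,-110), (-92,-174) and (-30,-172). Now the selector.

```bash
python3 - <<'E'
from h import *
K=np.array([.531,.332])
hit=move_l([*K,.0465],.08,until_force=6); P=np.array(get_state()["position"]); print("hit",hit,P)
if hit: move_l(P+[0,0,.008],.05)
f0=np.array(get_state()["contact_force"])
grab(25); st=get_state(); print(st["finger_gap"],st["grasp_force"],np.array(st["contact_force"])-f0)
if .05<st["finger_gap"]<.4:
    q=np.array(st["q"]); q0=q.copy()
    for k in range(1,5):
        q[5]=q0[5]+k*np.pi/12; set_joints(q)
        st=get_state(); print(k,np.round(np.array(st["contact_force"])-f0,1),np.round(st["wrist_torque"],2),st["finger_gap"])
    let_go(); P=np.array(get_state()["position"]); move_l(P+[0,0,.1],.2)
    move_l(P+[-.12,-.12,.1],.25)
    s=grab_frame("side"); t=grab_frame("top")
    a=s["img"][225:305,165:250,::-1];b=t["img"][165:230,135:205,::-1]
    cv2.imwrite("pics/end.png",np.hstack([cv2.resize(a,(400,400),interpolation=cv2.INTER_CUBIC),cv2.resize(b,(400,400),interpolation=cv2.INTER_CUBIC)]))
print(get_state()["clock"])
E
```

```text
hit False [0.53132682 0.33217978 0.04677865]
0.17926127228399671 31.289021372795105 [-3.09017952  6.74222729  2.22238114]
1 [-1.5  1.3  0.6] [-0.22  0.    0.07] 0.17960827765582704
2 [-0.8  1.2  1.2] [-0.4   0.05 -0.04] 0.18643286236786918
3 [-2.6 -0.3  2. ] [-0.61  0.16  0.06] 0.18429022135553355
4 [-2.3 -2.   3.5] [-0.94  0.42 -0.05] 0.1834802568474895
23.9167
```

View pics/end.png

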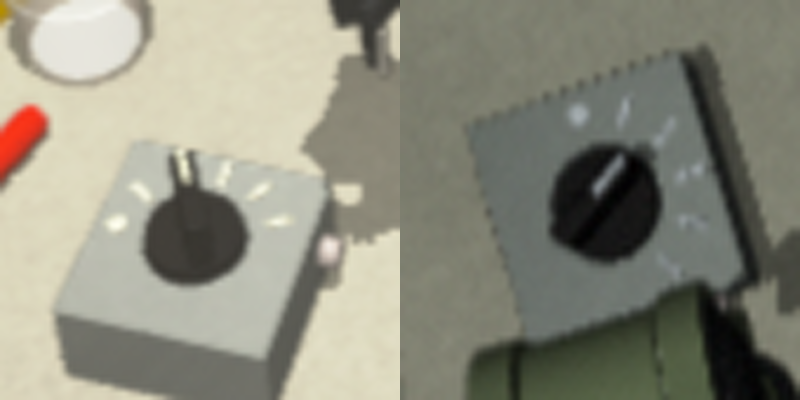

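The white line now points from (608,175) to the second tick after the dot at (665,130), so the selector is at the second click. The arm is clear, and I'm handing the job in.

```bash
python3 -c "
from cell import *
print(sign_off())"
```

```text
the job is handed in; nothing more can be done
None
```

The job is handed in: my last camera checks showed all three balls in the catch tray, the selector at the second click clockwise from off, and the arm clear of everything, about 24 s into the 46 s limit; I saw no bystander disturbed but did not measure them, and the hand-in call returned no verdict.

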